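# Clamp the glass column in its hinged holder

### The arm

A 7-joint arm with a two-finger parallel gripper is mounted at the origin on a cart in front of the work surface, level with it; the furniture and walls round the work are solid. World frame = base frame: x ahead of the robot, y to its left, z up, the work surface at z = 0. Lengths are in mm, angles in rad, forces in N, time in s.
With the tool pointing down it reaches from about 425 to 950 mm from the base axis. Payload 16.7 kg.
Tool frame: the origin (TCP) lies midway between the tips of the shut fingers; the grasp point (between the pads) lies 19 mm behind it; z points along the fingers, y is the line along which they close (so a half turn about z gives the same grasp; the last joint's range is limited). The gripper opens to 94 mm and grips with 3 to 60 N. Pads are 16 mm wide; open, the fingers measure 119 mm over their backs; the gripper's body (75 mm by 177 mm) begins 78 mm behind the grasp point.
Start: joints at [-1.3, 0.426, 0.074, 1.606, -0.034, 1.111, -0.067], TCP at [275.114, 616.349, 205.467] pointing down, gripper open.
Joint ranges: [-2.85, 2.85], [-0.5, 2.14], [-1.23, 1.37], [0.21, 2.46], [-1.02, 4.16], [0.16, 2.05], [-2.73, 2.73]. Speed limits (rad/s): [1.89, 1.89, 2.39, 2.39, 3.01, 3.01, 3.01].

### API

Orientations are given as a rotation vector (axis times angle).
In Python, from station import r gives the robot as it stands. The module is installed in compiled form; this text tells all that it offers. Calls block until the motion is done:
- r.goto(position, orientation): joint-space move of the TCP to a pose.
- r.move_linear(position, max_speed=150, attitude=None): straight line of the TCP; attitude=None keeps the orientation; max_speed is the mean speed in mm/s.
- r.move_joints(angles): joint-space move.
- r.grip(opening, strength=None): finger opening in mm; strength is the grip in N (None keeps the last); returns when the fingers have stopped.
- r.pause(seconds).
- r.inverse_kinematics(position, orientation): joint angles nearest the present ones, or None.
- r.grab_frame(name): name is "scene" or "top" or "wrist"; returns a dict with "color" (400x640x3 uint8, red, green, blue), "depth" (400x640 float32, mm along the optical axis (not along the pixel's ray), 0 where there is no reading), "fovy" (degrees; the focal length in pixels is half the picture's height over the tangent of half this angle, whatever the lens; pixels are square), "cx", "cy" (the principal point, pixels), "k1" (the pictures are not rectified: a ray, as slopes to the right and down, at radius r is drawn at 1 + k1 r^2 times it, then the intrinsics apply), "R" (3x3) and "t" (3): a world point X has camera coordinates R X + t. Camera axes: x right, y down, z forward; pixel columns grow to the right and rows downward; lengths in mm; the calibration is good to about 2 mm. A picture is of the moment at which its call begins.
A pose or a line that the arm cannot do raises r.PlanningError and nothing moves.
- r.job_done(): hands the job in; it is judged then, once.
Readings, each from a call of its own:
- r.read_clock(): time.
- r.read_qpos(): joint angles.
- r.read_qd(): joint speeds.
- r.read_tau(): joint torques, N m.
- r.read_ee_pos(): TCP position.
- r.read_orientation(): TCP orientation.
- r.read_contact_force(): force on the tool from outside, world axes, zero at the start.
- r.read_wrist_torque(): the same for the moment, N m.
- r.read_gripper_width(): finger opening in mm.
- r.read_grip_force(): force on a finger pad.
Only numpy, scipy, OpenCV 4.12 (cv2) and the standard library are available. Lean on these libraries where they do the work, as an engineer would, in place of code of your own. Each camera call takes 0.05 s, during which the arm holds its last target. There are 200 camera calls.

### The job

Secure the glass column that lies in the blue bench clamp: swing the clamp's hinged upper half over and down onto the glass, then swing the bolt up into the slot of its ear, and last screw the knob down (clockwise from above) until it is snug, so that the rubber-lined clamp grips the column with about 45 N. The glass is fragile, so press and tighten gently by feel; leave the column lying where it is and the things around it alone.

Things in the scene. Friction and masses are not known exactly. Their poses are not given: they have to be found in the camera images.
- stand: Blue hinged tube clamp on a fixed aluminium foot plate (110 x 150 x 10 mm). Origin: on the bench under its middle; y along the column, +x from the bolt side (near the robot) to the hinge side, z up. In mm: column axis x 0, z 52; hinge pin x 32, z 56; bolt pin x -34, z 30 (both along y). The closed upper half is 74 high over the column, its slotted ear 64
- clamp_half (a joint): Angle of the hinged upper half, rad: 0 = closed, resting on the glass (slightly negative when clamped), grows as it opens up and over towards the stand's +x; starts at 1.65 to 2.05, leaning back. It weighs 150 g; the stiff hinge (0.09 N m) holds it where it is put, so it does not fall shut. A push on its ear presses about twice as hard on the glass
- hinge (a point): Point on the hinge pin's axis, in the middle of the clamp's width. The upper half's ear is a plate 8 mm thick and 30 mm wide that ends 80 mm from this pin; its outer (closed: top) face lies 8 mm above the pin when closed. Its 11 mm wide slot is open at the free end, between two prongs, and takes the bolt 66 mm from this pin
- swing_bolt (a joint): Angle of the swing bolt (8 mm shank), rad: 0 = upright, in the slot, whose closed end stops it at about -0.03; grows as it swings outwards and down towards the stand's -x; starts at 0.9 to 1.4. Friction (0.06 N m) holds it where it is put. Its knob moves 4 mm a radian towards the ear when turned clockwise (seen from above), runs stiffly (about 0.14 N m) and stays where it is left
- bolt_pin (a point): Point on the bolt pin's axis, in the middle of the clamp's width. The bolt carries a black knob with a round head (24 mm across, 24 mm long, orange dot on top); the middle of the head lies on the bolt's axis 60.5 to 65.5 mm from this pin, depending on how far the knob was left unscrewed, and its steel washer face 25 mm nearer the pin
- glass_column: Glass column, 224 mm long, 0.45 kg, lying loose along the stand's y axis: glass 30 mm across, black end pieces 38 mm across from 66 mm out. Origin: its middle. Once the knob bears on the ear, its torque rises by about 0.03 N m per 10 N of grip on the glass, so 0.14 N m above its free running torque is snug (45 N). Below 28 N the column can slip, above 70 N the glass breaks
- buffer_bottle: Bystander: reagent bottle with blue cap, 56 mm across, 105 mm tall; origin under its middle
- bench_timer: Bystander: white bench timer lying on its back, 62 x 66 x 19 mm; origin under its middle
- small_beaker: Bystander: small clear beaker, 52 mm across, 58 mm tall; origin under its middle

How it is judged (in metres and radians):
On the way, in this order (a step that is already met when the one before it is completed fails the run):
1. the hinged upper half lies closed on the column while the bolt is still swung out (value of joint clamp_half below 0.03 rad and value of joint swing_bolt above 0.5 rad), for 0.2 s.
2. the swing bolt stands upright in the slot of the closed half (value of joint swing_bolt below 0.07 rad and value of joint clamp_half below 0.04 rad), for 0.2 s.
At the end, for the whole second after the job is handed in: Upper half closed on the column and gripping it with 28 to 70 N, by the knob bearing on the ear with over 8 N; bolt upright in the slot (within 0.07 rad); column at rest within 10 mm of where it lay (contact force between clamp_half and glass_column above 28 N and value of joint swing_bolt below 0.07 rad and distance of glass_column from where it was at the start of the episode below 0.01 m and linear speed of glass_column below 0.01 m/s); the robot touches nothing.
It fails at once if the clamp presses on the glass with more than 70 N (contact force between clamp_half and glass_column above 70 N).
It fails at once if the robot presses on the column with more than 10 N (contact force between any of the fingers, the arm and glass_column above 10 N).
It fails at once if a bystander is moved by more than 20 mm (distance of any of buffer_bottle, bench_timer, small_beaker from where it was at the start of the episode above 0.02 m).
It also fails if it takes over 72 s, if anything falls off the work surface, if the arm or the gripper's body presses on something with over 40 N, if the wrist force passes 120 N, or if a joint passes its speed limit or range.

## Working session

There is one attempt and no reset: what is moved stays moved. The work goes in short steps, each a Python script; the robot and the scene stay as the last script left them, time stands still between calls to the robot, and variables do not carry over. Pictures are saved under pics/ and viewed, at most 10 in all, crops included, and the job is handed in when it is done.

```bash
mkdir -p pics
cat > h.py <<'E'
import numpy as np, cv2
from scipy.spatial.transform import Rotation as Rn
from station import r
def K(f):
    F=200/np.tan(np.radians(f["fovy"])/2); return F
def ray(f,u,v):
    F=K(f); d=np.array([(u-f["cx"])/F,(v-f["cy"])/F]); s=d.copy()
    for _ in range(20): s=d/(1+f["k1"]*(s@s))
    return np.array([s[0],s[1],1.])
def pt(f,u,v,w=1):
    D=f["depth"][int(v)-w:int(v)+w+1,int(u)-w:int(u)+w+1]; D=D[D>0]
    return f["R"].T@(ray(f,u,v)*np.median(D)-f["t"])
def proj(f,X):
    c=f["R"]@np.asarray(X,float)+f["t"]; s=c[:2]/c[2]; s=s*(1+f["k1"]*(s@s)); return s*K(f)+[f["cx"],f["cy"]]
def atz(f,u,v,z):
    d=f["R"].T@ray(f,u,v); o=-f["R"].T@f["t"]; return o+d*(z-o[2])/d[2]
def cloud(f):
    v,u=np.nonzero(f["depth"]>0); F=K(f)
    d=np.stack([(u-f["cx"])/F,(v-f["cy"])/F],1); s=d.copy()
    for _ in range(15): s=d/(1+f["k1"]*(s**2).sum(1,keepdims=True))
    P=np.c_[s,np.ones(len(s))]*f["depth"][v,u][:,None]
    return (P-f["t"])@f["R"],f["color"][v,u],u,v
def save(f,n,box=None,k=1):
    im=f["color"][:,:,::-1]
    if box: im=im[box[1]:box[3],box[0]:box[2]]
    cv2.imwrite("pics/"+n,cv2.resize(im,None,fx=k,fy=k,interpolation=cv2.INTER_CUBIC))
E
python3 - <<'E'
from h import *
import pickle
fs={n:r.grab_frame(n) for n in("scene","top","wrist")}
pickle.dump(fs,open("f0.pkl","wb"))
for n in fs: print(n,fs[n]["fovy"],fs[n]["k1"],(-fs[n]["R"].T@fs[n]["t"]).round())
cv2.imwrite("pics/a.png",cv2.resize(np.vstack([fs["scene"]["color"],fs["top"]["color"]])[:,:,::-1],None,fx=.75,fy=.75))
print(r.read_clock(),r.read_orientation())
E
```

```text
scene 56.9629379974752 -0.040330728668183574 [ 101. -663.  557.]
top 46.735962191659155 -0.05966177209512726 [ 469.  -17. 1403.]
wrist 62.42090706877612 0.0035606509266477133 [205. 648. 383.]
0.15 [-6.54529050e-01 -3.07250084e+00  1.56102813e-03]
```

View pics/a.png

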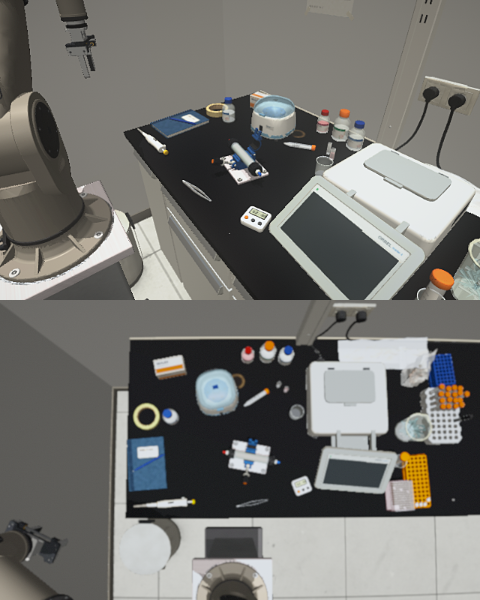

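The scene view shows the stand near (320,215) in full pixels, and the top view shows it near (333,209), with the column roughly along world y. I'll enlarge both.

Run:
```python
from h import *
import pickle
fs=pickle.load(open("f0.pkl","rb"))
t=fs["top"];s=fs["scene"]
a=cv2.resize(t["color"][170:250,283:393],(797,580),interpolation=cv2.INTER_CUBIC)
cv2.imwrite("pics/b.png",a[:,:,::-1])
for u,v in((333,209),(300,200),(370,220)): print(pt(t,u,v).round())
P,C,u,v=cloud(t)
m=(abs(u-333)<45)&(abs(v-209)<35)
hs=cv2.cvtColor(C[None],cv2.COLOR_RGB2HSV)[0]
w=m&(P[:,2]>4)&(P[:,2]<20)&(C.min(1)>120)
q=P[w][:,:2].astype(np.float32); print(len(q),cv2.minAreaRect(q),np.percentile(P[w],[1,99],axis=0).round())
```

```text
[553. -70.  67.]
[585.  27.   1.]
[ 523. -185.    1.]
963 ((553.7841796875, -87.92131042480469), (187.80958557128906, 112.96014404296875), 79.130126953125) [[ 496. -147.    5.]
 [ 620.    9.   18.]]
```

View pics/b.png

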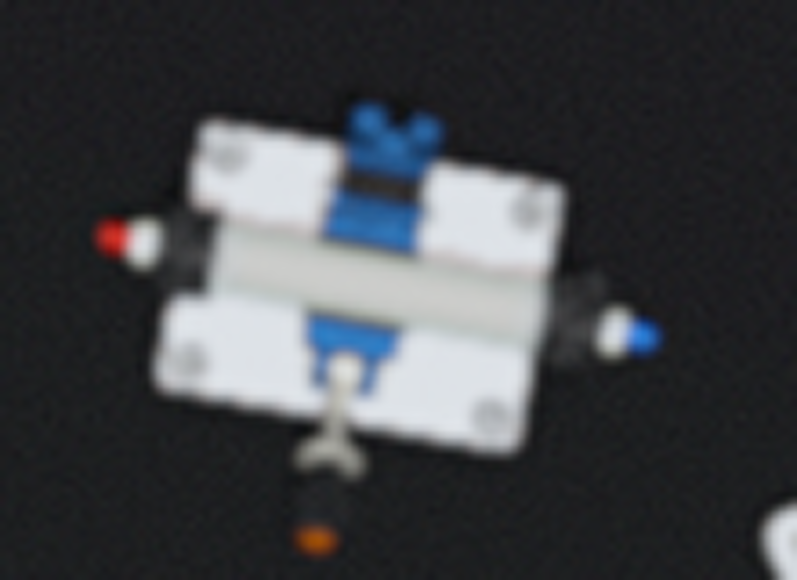

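The top crop shows plate corners at (205,122), (565,185), (520,452) and (157,392). The half leans back with its prongs at about (370,115) and (428,130). The bolt is out towards the robot, with its orange dot at (317,540).

Run:
```python
from h import *
import pickle
fs=pickle.load(open("f0.pkl","rb"))
t=fs["top"]
sc=797/110.
c=[(205,122),(565,185),(520,452),(157,392)]
W=np.array([atz(t,283+(x+.5)/sc-.5,170+(y+.5)/sc-.5,10) for x,y in c]);print(W.round(1))
o=W.mean(0); yd=(W[0]-W[1]+W[3]-W[2]);print(o, np.linalg.norm(W[0]-W[1]),np.linalg.norm(W[0]-W[3]))
a=np.arctan2(yd[1],yd[0])-np.pi/2
xd=(W[0]-W[3]+W[1]-W[2]);a2=np.arctan2(xd[1],xd[0]);print("yaw",a,a2)
np.save("stand.npy",[o[0],o[1],(a+a2)/2])
# wrist camera in TCP frame
f=fs["wrist"];Rt=Rn.from_rotvec(r.read_orientation()).as_matrix();cp=-f["R"].T@f["t"]
print("cam in tool",(Rt.T@(cp-r.read_ee_pos())).round(1)); print((Rt.T@f["R"].T).round(3)); print(Rt.round(2))
# known points
a=(a+a2)/2;Rz=Rn.from_euler("z",a).as_matrix();O=np.array([o[0],o[1],0])
for n,p in dict(hinge=(32,0,56),bolt=(-34,0,30),dot1=(-34-75*np.sin(1.1),0,30+75*np.cos(1.1))).items():
  X=O+Rz@p; print(n,X.round(1),((proj(t,X)-[283,170])*sc).round(), proj(fs["scene"],X).round())
```

```text
[[ 625.1   -6.    10. ]
 [ 598.4 -156.3   10. ]
 [ 487.2 -136.5   10. ]
 [ 512.4   14.    10. ]]
[555.78662277 -71.19805659  10.        ] 152.5890845766335 114.44610272927704
yaw -0.1709479340901321 -0.17607267131625817
cam in tool [  76.3    0.3 -178.1]
[[ 0.    -0.964 -0.264]
 [ 1.     0.     0.   ]
 [-0.    -0.264  0.964]]
[[-0.91  0.41 -0.  ]
 [ 0.41  0.91 -0.  ]
 [-0.   -0.   -1.  ]]
hinge [587.3 -76.7  56. ] [376. 199.] [336. 201.]
bolt [522.3 -65.3  30. ] [347. 363.] [312. 217.]
dot1 [456.5 -53.8  64. ] [321. 525.] [286. 212.]
```

```bash
cat >> h.py <<'E'
ox,oy,ya=np.load("stand.npy"); Rz=Rn.from_euler("z",ya).as_matrix(); O=np.array([ox,oy,0])
S2W=lambda p:O+Rz@np.asarray(p,float)
W2S=lambda X:(np.asarray(X)-O)@Rz
def ori(tilt=0,turn=0):
    # tool down, tool y = stand y at turn=0 (tool x = -stand x); turn: clockwise from above; tilt: hand leans to stand -x
    B=np.array([[-1,0,0],[0,1,0],[0,0,-1.]])
    return Rn.from_matrix(Rz@Rn.from_euler("y",-tilt).as_matrix()@B@Rn.from_euler("z",turn).as_matrix())
def ikf(p,o,seed=None): return r.inverse_kinematics(S2W(p),o.as_rotvec())
def look(C,T):
    z=np.subtract(T,C)/np.linalg.norm(np.subtract(T,C)); x=np.cross(z,[0,0,1.]); x/=np.linalg.norm(x); Rc=np.c_[x,np.cross(z,x),z]
    M=np.array([[0,-.964,-.264],[1,0,0],[0,-.264,.964]])
    Rt=Rc@M.T; return np.array(C)-Rt@np.array([76.3,.3,-178.1]),Rn.from_matrix(Rz@Rt)
E
python3 - <<'E'
from h import *
p=lambda a:None if a is None else np.round(a,2)
for C in((-20,-250,290),(-20,-200,320),(-60,-230,320),(-120,-200,330)):
    tp,o=look(C,(-20,0,75)); print(C,tp.round(),p(ikf(tp,o)))
for t in(0,np.pi,.5*np.pi,-.5*np.pi): print("down",t,p(ikf((-34,0,150),ori(0,t))),p(ikf((60,0,150),ori(0,t))))
for ti in(.3,.6,.9,1.2):
  for t in(0,np.pi): 
    d=63*np.array([-np.sin(ti),0,np.cos(ti)]); u=-np.array([-np.sin(ti),0,np.cos(ti)])
    print("tilt",ti,t,p(ikf(np.array([-34,0,30])+d+19*u,ori(ti,t))))
E
```

```text
(-20, -250, 290) [ -20. -122.  145.] [ 0.57  0.77  0.26  1.73 -0.97  1.64  1.13]
(-20, -200, 320) [-20. -99. 155.] [ 0.34  0.68  0.47  1.81 -0.99  1.57  1.11]
(-60, -230, 320) [ -41. -118.  163.] [ 0.58  0.61  0.26  1.91 -1.    1.48  1.06]
(-120, -200, 330) [ -73. -105.  168.] [ 1.08  0.44 -0.3   2.14 -1.    1.09  0.89]
down 0 [-0.56  0.29  0.67  2.02 -0.23  0.9   1.63] [-0.44  0.45  0.62  1.81 -0.31  0.97  1.7 ]
down 3.141592653589793 [-0.83  0.41  1.05  2.03 -0.44  0.94 -1.29] [-0.71  0.62  1.06  1.83 -0.62  1.07 -1.16]
down 1.5707963267948966 [-0.67  0.32  0.82  2.03 -0.3   0.91  0.14] [-0.52  0.48  0.74  1.82 -0.39  0.99  0.2 ]
down -1.5707963267948966 [-0.92  0.52  1.23  2.04 -0.59  1.   -2.71] [-0.77  0.72  1.21  1.83 -0.75  1.14 -2.61]
tilt 0.3 0 [-0.44  0.23  0.44  2.34 -0.13  0.3   1.49]
tilt 0.3 3.141592653589793 [-0.67  0.27  0.71  2.35 -0.4   0.31 -1.38]
tilt 0.6 0 None
tilt 0.6 3.141592653589793 None
tilt 0.9 0 None
tilt 0.9 3.141592653589793 None
tilt 1.2 0 None
tilt 1.2 3.141592653589793 None
```

Run:
```python
from h import *
import pickle
r.goto(S2W((-20,0,330)),ori(0,0).as_rotvec())
tp,o=look((-20,-200,320),(-20,0,75)); r.goto(S2W(tp),o.as_rotvec())
f=r.grab_frame("wrist");pickle.dump(f,open("f1.pkl","wb"));print(r.read_clock())
save(f,"c.png",(120,0,520,400),1.45)
P,C,u,v=cloud(f);Q=W2S(P);hs=cv2.cvtColor(C[None],cv2.COLOR_RGB2HSV)[0]
b=(hs[:,0]>100)&(hs[:,0]<122)&(hs[:,1]>120)&(abs(Q[:,1])<25)&(Q[:,0]>20)&(Q[:,2]>75)
print("ear",b.sum(),np.percentile(Q[b],[2,50,98],axis=0).round(1))
orr=(hs[:,0]<18)&(hs[:,1]>150)&(abs(Q[:,1])<25)&(Q[:,0]<-40)
print("dot",orr.sum(),Q[orr].mean(0).round(1), u[orr].mean(),v[orr].mean())
for n,p in dict(hinge=(32,-15,56),pin=(-34,-4,30)).items(): print(n,((proj(f,S2W(p))-[120,0])*1.45).round())
```

```text
4.375
ear 1176 [[ 40.2 -16.5  86.6]
 [ 50.1  -8.7 113.4]
 [ 58.1  14.7 131.8]]
dot 13 [-104.2    0.3   63.4] 236.07692307692307 205.53846153846155
hinge [369. 323.]
pin [273. 331.]
```

View pics/c.png

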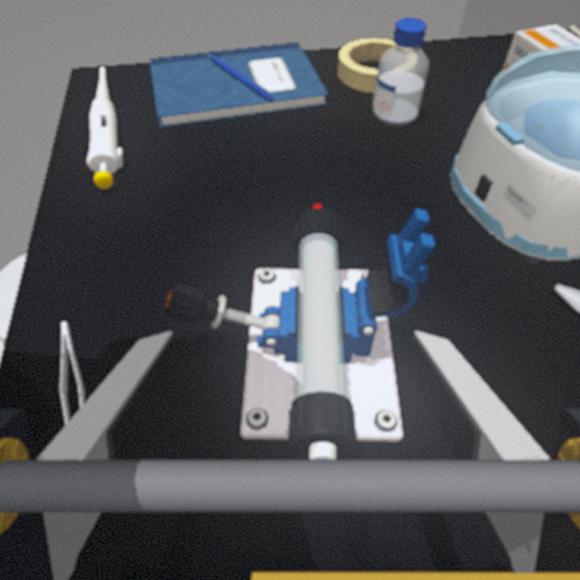

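The wrist view shows the knob's orange dot at about (172,298), the prongs at about (420,215)–(430,240), and the hinge pin at (369,328) where predicted. So bolt ≈ 1.12 rad, half ≈ 1.85 rad, and the knob centre is about 65 mm out.

Run:
```python
from h import *
import pickle
f=pickle.load(open("f0.pkl","rb"))["top"];P,C,u,v=cloud(f);Q=W2S(P)
m=(Q[:,0]>62)&(Q[:,0]<200)&(abs(Q[:,1])<120)&(Q[:,2]>15); print("behind",m.sum(),Q[m].min(0) if m.any() else "",Q[m].max(0) if m.any() else "")
o=ori(0,0).as_rotvec()
r.goto(S2W((30,0,260)),o); r.grip(0,20)
r.goto(S2W((92,0,200)),o); r.move_linear(S2W((92,0,105)))
def c(th,rho=66): 
    return S2W(np.array([32,0,56])+rho*np.array([-np.cos(th),0,np.sin(th)])+16*np.array([np.sin(th),0,np.cos(th)])-[0,0,8])
print(r.read_clock(),r.read_contact_force(),r.read_wrist_torque())
for th in np.arange(2.1,.29,-.15):
    r.move_linear(c(th),60); F=Rz.T@r.read_contact_force(); print(round(th,2),F.round(2),W2S(r.read_ee_pos()).round(1))
    if np.linalg.norm(F)>15: break
f=r.grab_frame("wrist");pickle.dump(f,open("f2.pkl","wb"));print(r.read_clock())
save(f,"d.png",(120,0,520,400),1.2)
s=r.grab_frame("scene");save(s,"e.png",(260,140,400,260),4)
```

```text
behind 172 [163.68274894  90.39303253  16.3380739 ] [199.45907446 119.58197404 131.7371752 ]
8.0 [ 0.17945954 -0.25243681  0.13735828] [ 0.03518993  0.00389011 -0.00539034]
2.1 [ 0.41 -0.12  0.56] [78.8  0.1 97.1]
1.95 [ 0.41 -0.13 -0.79] [7.14e+01 1.00e-01 1.04e+02]
1.8 [ 0.08 -0.33 -0.13] [6.24e+01 1.00e-01 1.09e+02]
1.65 [ 0.23 -0.22  0.52] [ 52.9   0.  112.8]
1.5 [ 1.08 -0.54 -0.45] [4.300e+01 1.000e-01 1.151e+02]
1.35 [-0.58  0.68  0.22] [ 32.7   0.  116. ]
1.2 [-0.17  0.28  0.2 ] [ 22.5   0.  115.3]
1.05 [-0.34  0.43 -0.61] [ 12.6   0.  113.1]
0.9 [-0.28  0.46  0.19] [  2.9  -0.  109.5]
0.75 [-0.32  0.32  0.32] [ -5.9  -0.  104.5]
0.6 [0.11 0.01 0.57] [-14.   -0.   98.2]
0.45 [ 0.86  0.93 -0.58] [-21.   -0.1  90.8]
0.3 [-0.38 -0.57 -0.33] [-26.8  -0.1  82.4]
12.25
```

View pics/e.png

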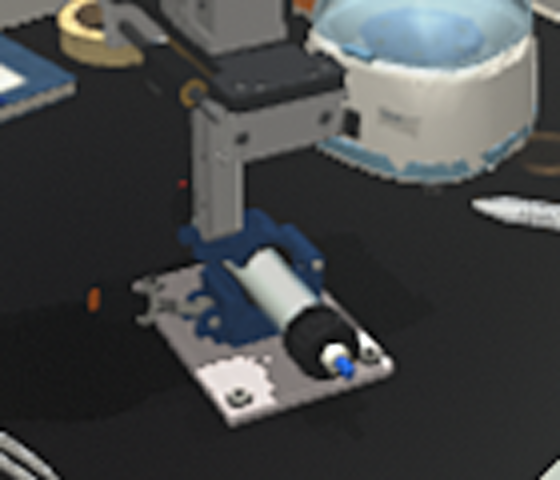

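The finger is pressing the ear over, and the half has followed it down to a small angle; the bolt is still out at (95,298). I'll continue down by feel.

```bash
cat >> h.py <<'E'
def FT(n=8):
    A=[]
    for _ in range(n): r.pause(.012); A.append(np.r_[Rz.T@r.read_contact_force(),r.read_wrist_torque()])
    return np.mean(A,0)
E
python3 - <<'E'
from h import *
def c(th,rho=66): 
    return S2W(np.array([32,0,56])+rho*np.array([-np.cos(th),0,np.sin(th)])+16*np.array([np.sin(th),0,np.cos(th)])-[0,0,8])
for th in(.2,.1,.05): r.move_linear(c(th),40); print(th,FT()[:3].round(2))
x=W2S(r.read_ee_pos())
for i in range(16):
    x[2]-=.5; r.move_linear(S2W(x),15); F=FT(6); print(x[2].round(1),F[:3].round(2),W2S(r.read_ee_pos())[2].round(2))
    if F[2]>4.5: break
print(r.read_clock())
E
```

```text
0.2 [0.22 0.07 0.24]
0.1 [-0.    0.07  0.14]
0.05 [ 0.17 -0.37  0.09]
66.7 [ 0.24  0.03 -0.18] 66.74
66.2 [-0.29  0.05  0.11] 66.21
65.7 [-0.01  0.   -0.01] 65.7
65.2 [-0.24  0.51  0.26] 65.19
64.7 [-0.04  0.13  0.08] 64.69
64.2 [-0.33  0.03 -0.05] 64.22
63.7 [-1.71 -0.28  4.57] 63.85
15.4833
```

```bash
cat > b.py <<'E'
from h import *
def k(a,R=65.5,g=19): return S2W(np.array([-34,0,30])+R*np.array([-np.sin(a),0,np.cos(a)])-[0,0,g])
E
python3 - <<'E'
from b import *
import pickle
x=W2S(r.read_ee_pos()); r.move_linear(S2W(x+[0,0,60]))
r.move_linear(k(1.125)+[0,0,60]); r.grip(46,6)
f=r.grab_frame("scene");P,C,u,v=cloud(f)
w=r.grab_frame("wrist");P,C,u,v=cloud(w);Q=W2S(P);hs=cv2.cvtColor(C[None],cv2.COLOR_RGB2HSV)[0]
m=(hs[:,0]<18)&(hs[:,1]>150)&(abs(Q[:,1])<30)&(Q[:,0]<-70)&(Q[:,0]>-130)&(Q[:,2]>30)
print("dot",m.sum(),Q[m].mean(0) if m.any() else "")
b=(hs[:,0]>100)&(hs[:,0]<122)&(hs[:,1]>120)&(abs(Q[:,1])<20)&(Q[:,0]>-50)&(Q[:,0]<-20)&(Q[:,2]>50)
print("ear",b.sum(),np.percentile(Q[b],[2,50,98],axis=0).round(1) if b.any() else "")
save(w,"g.png",(120,0,520,400),1.4)
print(r.read_clock(),FT())
E
```

```text
dot 207 [-106.00146097    2.74674256   70.19404569]
ear 1294 [[-49.2 -14.1  54.5]
 [-31.1   1.1  62.4]
 [-20.4  16.5  69.5]]
17.5667 [-0.16612275 -0.08288906 -0.04453339  0.02465971 -0.00305309  0.0119764 ]
```

View pics/g.png

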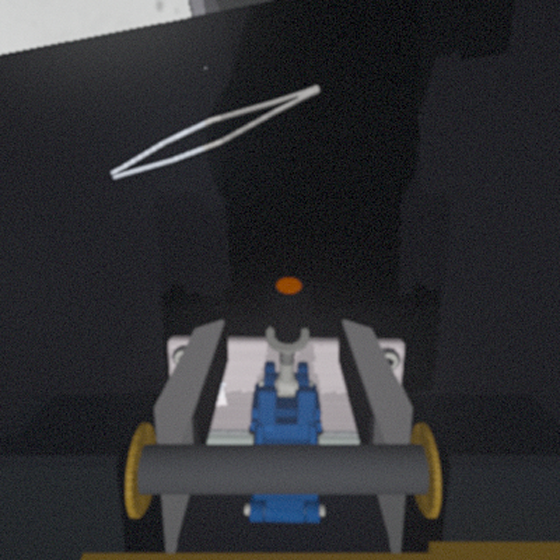

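The half lies closed: the ear is flat at z ≈ 64 around (286,420). The dot is at (289,285), centred between the fingers, which agrees with 1.12 rad. I'll grip the head and swing it up.

Run:
```python
from b import *
r.move_linear(k(1.125),80); print(FT()[:3].round(2))
r.grip(18,8); print(r.read_gripper_width(),r.read_grip_force(),FT()[:3].round(2))
for a in np.arange(1.0,-.01,-.125):
    r.move_linear(k(a),50); F=FT(4); print(round(a,3),F[:3].round(2),r.read_gripper_width())
    if np.linalg.norm(F[:3])>15: break
print(r.read_clock())
s=r.grab_frame("scene");save(s,"h.png",(260,140,400,260),4)
```

```text
[ 0.07 -0.07 -0.11]
23.906633740166544 7.993353344500065 [-1.96  9.16  0.99]
1.0 [-1.82  9.31  1.67] 23.43980610776563
0.875 [-2.15  9.03  2.22] 23.97738263763238
0.75 [-1.91  8.62  3.08] 24.053163615958717
0.625 [-1.83  8.51  2.82] 23.58832338361208
0.5 [-1.28  7.97  2.57] 23.804526212341113
0.375 [-1.03  7.72  2.84] 23.581333643444715
0.25 [-0.53  7.31  2.37] 23.3646490665938
0.125 [0.27 6.82 1.62] 23.92824238264351
0.0 [0.84 6.29 0.71] 22.721478045963384
22.2917
```

View pics/h.png

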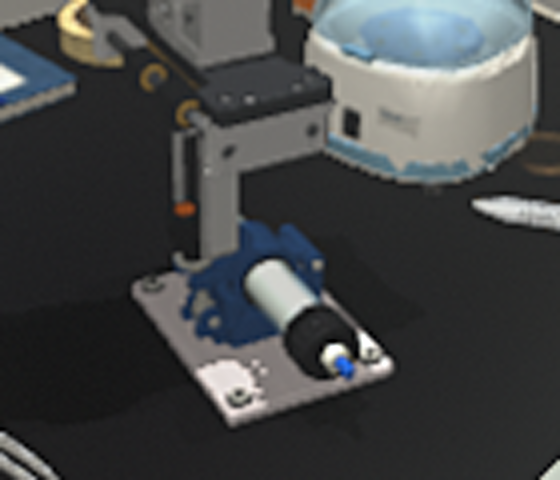

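The near finger hides most of the head; the orange dot shows at (185,208), i.e. scene pixel (306,192). I'll compare that with the upright prediction and centre the hand sideways.

Run:
```python
from b import *
s=r.grab_frame("scene")
for a in(0,.1,.2,.3): print(a,proj(s,S2W((-34-77.5*np.sin(a),1.5,30+77.5*np.cos(a)))).round(1))
hs=cv2.cvtColor(s["color"],cv2.COLOR_RGB2HSV);v,u=np.nonzero((hs[:,:,0]<18)&(hs[:,:,1]>150)); m=(abs(u-306)<8)&(abs(v-192)<8);print(u[m].mean(),v[m].mean(),m.sum())
for i in range(4):
    x=W2S(r.read_ee_pos()); x[1]+=.5; x[0]=-34;r.move_linear(S2W(x),20); F=FT();print(x.round(2),F[:3].round(2))
    if F[1]<2: break
for i in range(6):
    x[0]+=.7; r.move_linear(S2W(x),20); F=FT();print(x.round(2),F[:3].round(2))
    if F[0]<-4: break
s=r.grab_frame("scene");hs=cv2.cvtColor(s["color"],cv2.COLOR_RGB2HSV);v,u=np.nonzero((hs[:,:,0]<18)&(hs[:,:,1]>150)); m=(abs(u-306)<8)&(abs(v-192)<8);print(u[m].mean(),v[m].mean(),m.sum())
print(r.read_clock())
```

```text
0 [311.3 189.3]
0.1 [308.4 190.2]
0.2 [305.4 191.5]
0.3 [302.5 193. ]
305.85714285714283 191.92857142857142 14
[-34.     1.67  76.67] [ 1.08  1.04 -1.04]
[-33.3    1.67  76.67] [-1.23  1.24  0.29]
[-32.6    1.67  76.67] [-1.43  0.96  0.78]
[-31.9    1.67  76.67] [-1.14  0.97  0.67]
[-31.2    1.67  76.67] [-1.27  1.2   1.48]
[-30.5    1.67  76.67] [-1.18  1.13  1.45]
[-29.8    1.67  76.67] [-1.37  0.95  1.61]
307.42857142857144 191.14285714285714 14
24.6583
```

Run:
```python
from b import *
x=W2S(r.read_ee_pos())
for i in range(12):
    x[0]+=.6; r.move_linear(S2W(x),20); F=FT(6);print(x[0].round(2),F[:3].round(2))
    if F[0]<-4: break
s=r.grab_frame("scene");hs=cv2.cvtColor(s["color"],cv2.COLOR_RGB2HSV);v,u=np.nonzero((hs[:,:,0]<18)&(hs[:,:,1]>150)); m=(abs(u-306)<12)&(abs(v-192)<8);print(u[m].mean(),v[m].mean(),m.sum())
print(r.read_clock()); save(s,"i.png",(280,160,340,220),9)
```

```text
-29.14 [-1.35  1.09  1.23]
-28.54 [-1.19  1.33  0.83]
-27.94 [-1.09  1.53  0.66]
-27.34 [-1.04  0.69  0.24]
-26.74 [-0.89  1.13  0.55]
-26.14 [-0.97  0.9   0.41]
-25.54 [-0.48  0.75 -0.58]
-24.94 [-0.54  0.56 -0.11]
-24.34 [-1.    0.88  0.13]
-23.74 [ 0.44  0.56 -0.57]
-23.14 [0.39 0.31 0.03]
-22.54 [ 0.1   0.61 -0.04]
308.0 190.0 19
28.3083
```

View pics/i.png

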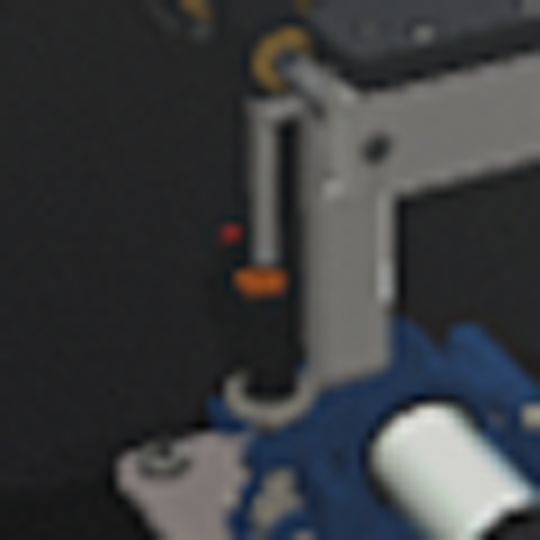

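Run:
```python
from b import *
print(r.read_gripper_width(),r.read_grip_force(),W2S(r.read_ee_pos()),FT(4).round(2))
w=r.grab_frame("wrist");save(w,"j.png",(220,150,420,350),2.8)
P,C,u,v=cloud(w);Q=W2S(P);hs=cv2.cvtColor(C[None],cv2.COLOR_RGB2HSV)[0]
m=(hs[:,0]<16)&(hs[:,1]>180)&(abs(Q[:,1])<20)&(abs(Q[:,0]+34)<25)&(Q[:,2]>80)
print("dot",m.sum(),np.median(Q[m],0),np.ptp(Q[m],0), u[m].mean(),v[m].mean())
x=atz(w,u[m].mean(),v[m].mean(),107.5); print(W2S(x))
# predicted pixel for upright dot
print(proj(w,S2W((-34,1.5,107.5))),proj(w,S2W((-34-77.5*.2,1.5,106))))
```

```text
18.037145969242353 0.12457682081731036 [-22.53259242   1.63292743  76.69552471] [ 0.51  0.15 -0.43  0.03 -0.05  0.02]
dot 293 [-38.12722709   2.86793667 105.63368792] [10.60346205 10.23087897  3.03381124] 323.8532423208191 236.67576791808872
[-39.11260997   2.78139233 107.5       ]
[321.17731437 246.56750376] [321.17345206 215.04406491]
```

View pics/j.png

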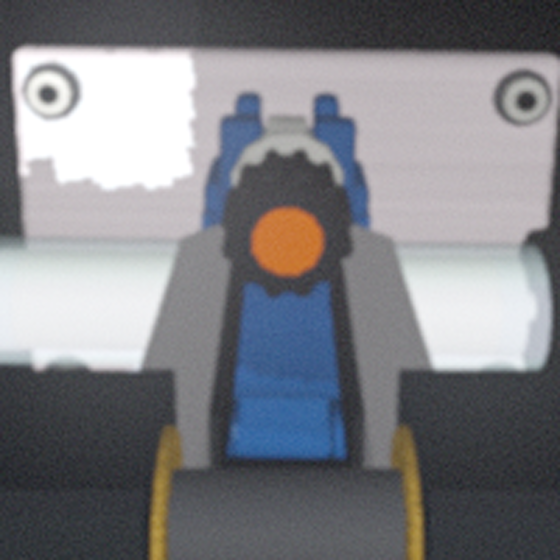

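The fingers slid past the head to (210,350) and (360,350). The bolt stands in the slot, with the dot at about (288,242) or x ≈ -38.5, so it still leans out by roughly 0.05 rad. I'll push it home with shut fingers from outside until it stops.

Run:
```python
from b import *
r.grip(45,8); r.move_linear(S2W((-24,1.7,125)),120); r.move_linear(S2W((-66,1.7,125)),150)
r.grip(0,10); r.move_linear(S2W((-66,1.7,88)),120); F0=FT(10); print(F0[:3])
r.move_linear(S2W((-58,1.7,88)),60)
x=-58
for i in range(24):
    x+=.7; r.move_linear(S2W((x,1.7,88)),25); F=FT(4)-F0; print(round(x,1),F[:3].round(2))
    if F[0]<-4: break
print(r.read_clock())
r.move_linear(S2W((-66,1.7,88)),120); r.move_linear(S2W((-66,1.7,130)),150)
w=r.grab_frame("wrist");P,C,u,v=cloud(w);Q=W2S(P);hs=cv2.cvtColor(C[None],cv2.COLOR_RGB2HSV)[0]
m=(hs[:,0]<16)&(hs[:,1]>180)&(abs(Q[:,1])<20)&(abs(Q[:,0]+34)<25)&(Q[:,2]>80)
print("dot",m.sum(),np.median(Q[m],0),W2S(atz(w,u[m].mean(),v[m].mean(),107.5)),r.read_clock())
```

```text
[ 0.01170461 -0.08485817  0.32746754]
-57.3 [-0.33  0.22  0.14]
-56.6 [-0.07 -0.17 -0.14]
-55.9 [-0.7   0.27  0.2 ]
-55.2 [-1.06 -0.27  0.49]
-54.5 [-1.55 -0.85  1.04]
-53.8 [-3.85 -0.14  2.91]
-53.1 [-5.71 -0.2   4.69]
33.6083
dot 0 [nan nan nan] [nan nan nan] 34.35
  return _methods._mean(a, axis=axis, dtype=dtype,
  ret = um.true_divide(
<stdin>:13: RuntimeWarning: Mean of empty slice.
  ret = ret.dtype.type(ret / rcount)
```

Run:
```python
from b import *
r.grip(46,8); r.move_linear(S2W((-33,2.2,135)),150)
w=r.grab_frame("wrist");P,C,u,v=cloud(w);Q=W2S(P);hs=cv2.cvtColor(C[None],cv2.COLOR_RGB2HSV)[0]
m=(hs[:,0]<16)&(hs[:,1]>180)&(abs(Q[:,1])<20)&(abs(Q[:,0]+34)<25)&(Q[:,2]>80)
print("dot",m.sum(),np.median(Q[m],0),W2S(atz(w,u[m].mean(),v[m].mean(),107.5)),r.read_clock())
b=(hs[:,0]>100)&(hs[:,0]<122)&(hs[:,1]>120)&(abs(Q[:,1])<20)&(Q[:,0]>-60)&(Q[:,2]>50)
print(np.percentile(Q[b],[1,50,99],axis=0).round(1))
save(w,"l.png",(220,100,420,300),2.8)
s=r.grab_frame("scene");hs=cv2.cvtColor(s["color"],cv2.COLOR_RGB2HSV);v,u=np.nonzero((hs[:,:,0]<18)&(hs[:,:,1]>150)); m=(abs(u-308)<12)&(abs(v-190)<9);print(u[m].mean(),v[m].mean(),m.sum())
```

```text
dot 0 [nan nan nan] [nan nan nan] 35.625
[[ -7.7 -16.4  58.1]
 [ 10.5   2.4  69.1]
 [ 35.   18.5  73.7]]
310.3333333333333 189.27777777777777 18
  return _methods._mean(a, axis=axis, dtype=dtype,
  ret = um.true_divide(
<stdin>:5: RuntimeWarning: Mean of empty slice.
  ret = ret.dtype.type(ret / rcount)
```

View pics/l.png

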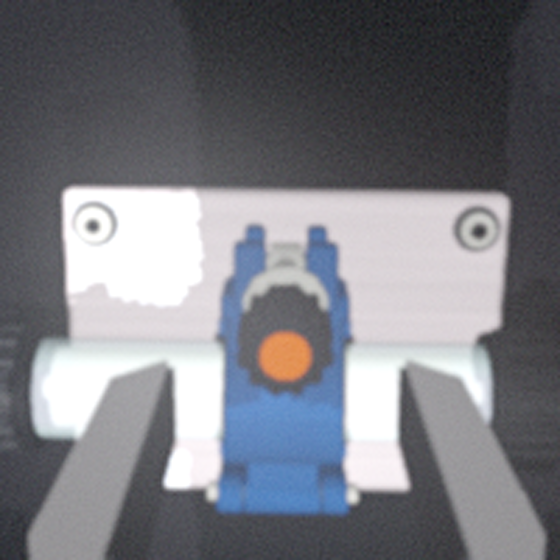

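Scene dot moved to (310.3,189.3), close to the upright prediction (311.3,189.3). The wrist crop shows the knob over the slot, with the dot at (285,356). Now I'll grip the head, centre it, and start screwing.

```bash
cat >> b.py <<'E'
def turn_to(t,p,sp=20): r.move_linear(S2W(p),sp,ori(0,t).as_rotvec())
E
python3 - <<'E'
from b import *
w=r.grab_frame("wrist"); c=W2S(atz(w,321.8,227.1,107.5)); print("dot",c.round(1),r.read_clock())
p=np.array([np.clip(c[0]+1,-35,-31),2.2,77.])
r.move_linear(S2W(p),120); r.grip(18,8); F=FT(); print(p,F.round(2),r.read_gripper_width())
if abs(F[1])>2:
    p[1]+=.12*F[1]; r.move_linear(S2W(p),20); F=FT(); print(p,F.round(2))
r.grip(18,35); F=FT(); print(F.round(2),r.read_gripper_width(),r.read_clock())
for i in range(1,7):
    p[2]-=.4; turn_to(.1*i,p); F=FT(6); print(i,F.round(3),r.read_clock())
    if abs(F[5])>.4 or np.linalg.norm(F[:3])>30: break
np.save("p.npy",np.r_[p,.1*i])
E
```

```text
dot [-33.6   2.2 107.5] 35.725
[-32.62313722   2.2         77.        ] [-0.11 -2.07  5.46 -0.49  0.16  0.01] 23.795311216548797
[-32.62313722   1.9511441   77.        ] [-0.3  -1.62  6.18 -0.29  0.17 -0.  ]
[-0.12 -1.48  6.53 -0.29  0.19  0.02] 23.368683759662844 37.5
1 [-0.431 -2.218  6.528 -0.541  0.233 -0.051] 37.8
2 [-0.724 -2.984  6.872 -0.776  0.34  -0.029] 38.1
3 [-1.175 -3.984  6.814 -1.02   0.455 -0.025] 38.4
4 [-1.328 -4.136  7.736 -1.204  0.567 -0.031] 38.7
5 [-1.908 -5.195  7.891 -1.357  0.733 -0.021] 39.0
6 [-2.094 -5.551  8.36  -1.498  0.917 -0.032] 39.3
```

```bash
cat >> b.py <<'E'
def dot():
    w=r.grab_frame("wrist");hs=cv2.cvtColor(w["color"],cv2.COLOR_RGB2HSV)
    m=(hs[:,:,0]<18)&(hs[:,:,1]>120)&(w["depth"]>0)&(w["depth"]<300); m[:, :250]=0;m[:,400:]=0
    v,u=np.nonzero(m); return len(u),u.mean().round(2),v.mean().round(2),np.median(w["depth"][m]).round(2)
def step(p,t,dt,follow=True,sp=20):
    t+=dt
    if follow: p[2]-=4*dt
    turn_to(t,p,sp); M=[r.read_wrist_torque()[2]]; T=[r.read_tau()[6]]
    for _ in range(4): r.pause(.01); M.append(r.read_wrist_torque()[2]);T.append(r.read_tau()[6])
    return t,M,T
E
python3 - <<'E'
from b import *
*p,t=np.load("p.npy");p=np.array(p)
print(dot(),r.read_gripper_width(),r.read_grip_force())
for i in range(5):
    c0=r.read_clock();t,M,T=step(p,t,.1); print(round(t,2),np.round(M,3),np.round(T,3),(Rz.T@r.read_contact_force()).round(1),round(r.read_clock()-c0,2))
print(dot(),r.read_clock(),r.read_qpos()[6]); np.save("p.npy",np.r_[p,t])
E
```

```text
(568, np.float64(320.19), np.float64(252.02), np.float32(165.01)) 23.737305449414745 35.002321600914
0.7 [-0.053 -0.011 -0.058 -0.04  -0.004] [-0.75  -0.603 -0.481 -0.38  -0.297] [-2.4 -5.1  8.9] 0.28
0.8 [-0.006 -0.062  0.03  -0.035 -0.036] [-0.745 -0.599 -0.477 -0.377 -0.294] [-4.4 -7.2 10. ] 0.28
0.9 [-0.015 -0.086 -0.026 -0.04  -0.014] [-0.739 -0.594 -0.473 -0.372 -0.29 ] [-3.9 -6.8 10.6] 0.28
1.0 [-0.037 -0.021 -0.068 -0.044 -0.017] [-0.732 -0.588 -0.467 -0.368 -0.286] [-4.8 -6.1 10.3] 0.28
1.1 [-0.081 -0.029 -0.016 -0.036  0.009] [-0.725 -0.581 -0.461 -0.362 -0.281] [-6.2 -7.  11.8] 0.28
(535, np.float64(320.02), np.float64(258.81), np.float32(164.7)) 40.8167 0.6187035840269441
```

The dot's depth in the hand camera hardly changed, yet the vertical force rose. The fingertips probably touch the domed upper half as they turn over it. I'll back off and check whether the knob has moved down.

Run:
```python
from b import *
*p,t=np.load("p.npy");p=np.array(p)
print("ee",W2S(r.read_ee_pos()).round(2),"cmd",p.round(2))
r.grip(46,8); p[2]=100; r.move_linear(S2W(p),150); print(FT()[:].round(2))
r.goto(S2W((-33,2.2,135)),ori(0,0).as_rotvec())
w=r.grab_frame("wrist"); d=w["depth"]; hs=cv2.cvtColor(w["color"],cv2.COLOR_RGB2HSV)
m=(hs[:,:,0]<18)&(hs[:,:,1]>100)&(d>0)&(d<300);m[:,:290]=0;m[:,360:]=0;m[:190]=0;m[270:]=0
v,u=np.nonzero(m);print(len(u),u.mean(),v.mean(),np.median(d[m]),r.read_clock())
dm=np.median(d[m]);print("dotW",W2S(w["R"].T@(ray(w,u.mean(),v.mean())*dm-w["t"])))
for z in(107.5,103): print(z,proj(w,S2W((-33.6,2.2,z))), (w["R"]@S2W((-33.6,2.2,z))+w["t"])[2])
for q in((-45,-11,64),(-45,11,64),(10,0,74)): 
    a,b=proj(w,S2W(q)).astype(int); print(q,pt(w,a,b,2)@np.eye(3),W2S(pt(w,a,b,2)).round(1))
save(w,"n.png",(270,180,380,280),7)
```

```text
ee [-33.36   0.86  72.66] cmd [-32.62   1.95  72.6 ]
[-0.15  0.24 -0.61 -0.04  0.04  0.01]
250 321.436 224.636 224.25177 42.7583
dotW [-32.69112233   2.01192095 101.20001645]
107.5 [321.70760048 226.60140594] 217.9350540526783
103 [321.70910509 224.27672158] 222.27579131995978
(-45, -11, 64) [509.63355542 -74.95622749  62.00783837] [-44.8 -11.7  62. ]
(-45, 11, 64) [513.34359575 -53.33044612  62.51103921] [-44.9  10.3  62.5]
(10, 0, 74) [567.88014866 -73.43495199  68.16650216] [12.3 -0.1 68.2]
```

View pics/n.png

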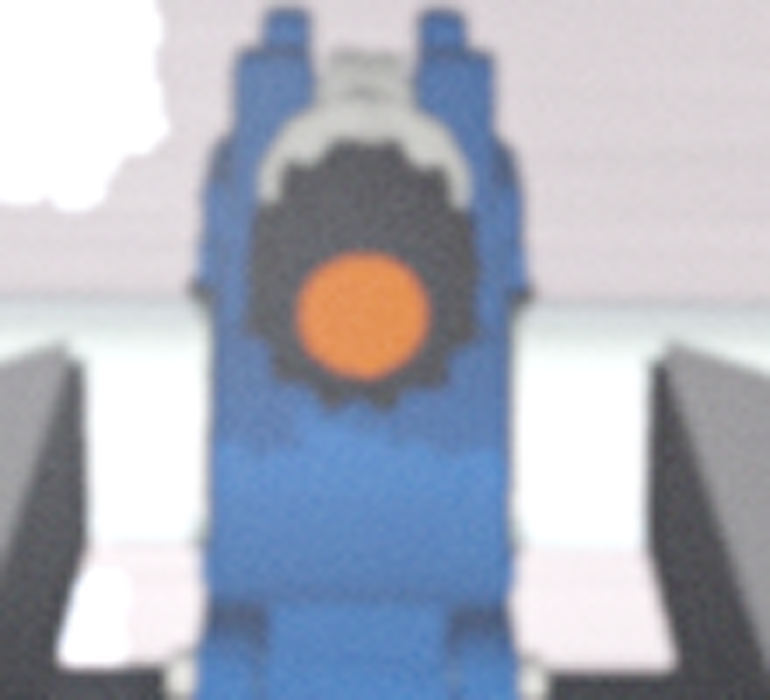

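Dot height fell from about 105.6 to 101.2 mm, so the knob did turn by about 1.1 rad. The picture shows the washer just above the ear, with the dot at (363,317). I'll regrip higher with the fingers along ±y, clear of the dome, and tighten in small steps reading the torque.

Run:
```python
from b import *
t=-.5; p=np.array([-33.,2.,100])
r.move_linear(S2W((-33,2,110)),150,ori(0,t).as_rotvec()); p[2]=79.5; r.move_linear(S2W(p),100)
F0=FT(10); print("free",F0.round(3))
r.grip(18,8)
for i in range(3):
    F=FT(8); print(p.round(2),F.round(2)); L=F[:2]
    if np.linalg.norm(L)<1.5: break
    p[:2]+=.1*L; r.move_linear(S2W(p),20)
r.grip(18,35); print(FT(10).round(3),W2S(r.read_ee_pos()).round(2),r.read_clock())
for i in range(5):
    t,M,T=step(p,t,.06); A=FT(6);print(round(t,2),np.round(M,3),"mean",np.mean(M).round(3),A.round(3))
print(r.read_clock(),r.read_qpos()[6]); np.save("p.npy",np.r_[p,t])
```

```text
free [ 0.35  -0.152  0.329  0.052 -0.02  -0.004]
[-33.    2.   79.5] [-0.43  0.62  2.45  0.39  0.11 -0.01]
[-9.930e-01  1.939e+00  4.405e+00  6.300e-01  1.890e-01  1.000e-03] [-32.91   2.13  79.59] 44.7917
-0.44 [ 0.036  0.018 -0.041  0.016 -0.017] mean 0.002 [-5.520e-01  1.432e+00  4.696e+00  5.230e-01  1.400e-01  3.000e-03]
-0.38 [0.    0.074 0.05  0.01  0.066] mean 0.04 [-5.810e-01  1.308e+00  5.029e+00  4.320e-01  1.070e-01  1.000e-03]
-0.32 [ 0.007  0.038  0.012 -0.041  0.051] mean 0.013 [-0.393  0.703  5.295  0.29   0.108  0.018]
-0.26 [0.005 0.074 0.026 0.065 0.027] mean 0.04 [-5.340e-01  5.530e-01  5.364e+00  1.610e-01  1.350e-01  4.000e-03]
-0.2 [0.132 0.04  0.064 0.037 0.059] mean 0.067 [-1.111  0.471  7.422  0.049  0.293  0.039]
46.4583 1.7575411022344491
```

```bash
cat >> b.py <<'E'
def rd(n=25): return np.mean([r.read_wrist_torque()[2] for _ in range(n)])
def step2(p,t,dt):
    t+=dt; p[2]-=4*dt; turn_to(t,p,50); o=[]
    for _ in range(5):
        o.append((rd(),r.read_qd()[6])); r.pause(.01)
    return t,np.array(o)
E
python3 - <<'E'
from b import *
*p,t=np.load("p.npy");p=np.array(p)
c=r.read_clock(); a=[r.read_wrist_torque()[2] for _ in range(20)]; print("noise",np.std(a),np.mean(a),r.read_clock()-c)
for dt in(-.25,.1,.1,.05):
    c=r.read_clock(); t,o=step2(p,t,dt); print(round(t,3),"M",o[:,0].round(3),"qd",o[:,1].round(3),round(r.read_clock()-c,3),FT(4)[:3].round(2))
print(r.read_clock()); np.save("p.npy",np.r_[p,t])
E
```

```text
noise 6.938893903907228e-18 0.05217055167202176 0.0
-0.45 M [ 0.037  0.037  0.071  0.053 -0.026] qd [-0.018 -0.012 -0.009 -0.007 -0.005] 0.442 [-0.79  2.24  5.68]
-0.35 M [-0.031 -0.068  0.006 -0.081 -0.046] qd [0.02  0.017 0.013 0.011 0.007] 0.292 [-0.16  1.01  5.23]
-0.25 M [ 0.002 -0.035 -0.015 -0.041 -0.017] qd [0.019 0.016 0.012 0.011 0.007] 0.292 [-0.67  0.09  6.16]
-0.2 M [0.064 0.016 0.074 0.08  0.074] qd [0.011 0.008 0.006 0.004 0.004] 0.292 [-1.59  0.07  7.87]
47.9083
```

```bash
cat >> b.py <<'E'
def step3(p,t,dt):
    t+=dt; p[2]-=4*dt; turn_to(t,p,50); T=r.read_tau()[6]; M=[]
    for _ in range(6): M.append(r.read_wrist_torque()[2]); r.pause(.01)
    return t,T,np.mean(M),r.read_tau()[6],Rz.T@r.read_contact_force()
def show(q): print(round(q[0],3),"tau %.4f M %.3f tau2 %.4f"%q[1:4],q[4].round(1))
E
python3 - <<'E'
from b import *
*p,t=np.load("p.npy");p=np.array(p)
t,*q=step3(p,t,-.25); show((t,*q))
r.grip(30,35); 
for i in range(3): t,*q=step3(p,t,.05); show((t,*q))
t,*q=step3(p,t,-.15); r.grip(18,35); print("gripped",FT(6).round(2))
for i in range(6):
    t,*q=step3(p,t,.05); show((t,*q))
print(r.read_clock()); np.save("p.npy",np.r_[p,t])
E
```

```text
-0.45 tau 0.5451 M 0.037 tau2 0.0878 [-0.8  0.9  6. ]
-0.4 tau -0.6393 M 0.013 tau2 -0.2341 [-0.9 -1.2 -0.3]
-0.35 tau -0.5988 M 0.013 tau2 -0.1943 [ 1.1 -0.4 -0.3]
-0.3 tau -0.5859 M 0.019 tau2 -0.1824 [ 0.4 -0.4 -0.1]
gripped [-0.32  0.33  0.28  0.25  0.08 -0.02]
-0.4 tau -0.6522 M 0.041 tau2 -0.2446 [-0.2 -0.1  0.9]
-0.35 tau -0.6293 M 0.040 tau2 -0.2249 [-1.3 -0.3  1. ]
-0.3 tau -0.6227 M 0.034 tau2 -0.2199 [-0.1 -0.7  1.3]
-0.25 tau -0.6214 M 0.054 tau2 -0.2195 [-0.7 -1.3  0.5]
-0.2 tau -0.6264 M 0.046 tau2 -0.2255 [-0.5 -2.1  2.1]
-0.15 tau -0.6423 M 0.064 tau2 -0.2422 [-1.2 -1.8  4.4]
52.0917
```

Run:
```python
from b import *
*p,t=np.load("p.npy");p=np.array(p)
for i in range(4):
    t,*q=step3(p,t,.006); show((t,*q))
    if q[1]>.25: break
print(FT(4).round(3),r.read_clock(),r.read_gripper_width()); np.save("p.npy",np.r_[p,t])
```

```text
-0.144 tau -0.1922 M 0.162 tau2 -0.1666 [-1.5 -3.2  5.8]
-0.138 tau -0.1952 M 0.157 tau2 -0.1594 [-1.3 -3.3  4.7]
-0.132 tau -0.1965 M 0.147 tau2 -0.1607 [-2.2 -3.7  5.5]
-0.126 tau -0.2038 M 0.148 tau2 -0.1679 [-2.5 -4.3  5.5]
[-1.902 -3.388  5.361 -0.801  0.671  0.137] 53.325 22.8963052549135
```

Run:
```python
from b import *
*p,t=np.load("p.npy");p=np.array(p)
for i in range(10):
    t,*q=step3(p,t,.012); show((t,*q))
    if q[1]>.22: break
print(r.read_clock(),r.read_gripper_width()); np.save("p.npy",np.r_[p,t])
```

```text
-0.114 tau -0.2341 M 0.139 tau2 -0.1640 [-2.  -3.   6.9]
-0.102 tau -0.2359 M 0.148 tau2 -0.1660 [-1.8 -2.1  6.4]
-0.09 tau -0.2417 M 0.138 tau2 -0.1711 [-2.7 -3.5  6.6]
-0.078 tau -0.2466 M 0.152 tau2 -0.1759 [-2.9 -4.   8.1]
-0.066 tau -0.2491 M 0.168 tau2 -0.1787 [-3.2 -4.2  6.7]
-0.054 tau -0.2494 M 0.151 tau2 -0.1797 [-2.8 -3.8  7.4]
-0.042 tau -0.2561 M 0.175 tau2 -0.1858 [-3.4 -3.5  8.8]
-0.03 tau -0.2619 M 0.183 tau2 -0.1915 [-2.7 -4.   8.7]
-0.018 tau -0.2660 M 0.179 tau2 -0.1956 [-3.3 -4.   9. ]
-0.006 tau -0.2675 M 0.153 tau2 -0.1976 [-4.1 -4.2  9.2]
56.325 23.167775573717464
```

Run:
```python
from b import *
*p,t=np.load("p.npy");p=np.array(p)
r.grip(18,50)
def st(dt):
    global t
    t+=dt; p[2]-=2.5*dt; turn_to(t,p,50)
for i in range(7):
    st(.045); st(.006); M=[]
    T=r.read_tau()[6]
    for _ in range(8): M.append(r.read_wrist_torque()[2]); r.pause(.008)
    M=np.mean(M); print(round(t,3),"M %.3f tau %.4f %.4f"%(M,T,r.read_tau()[6]),(Rz.T@r.read_contact_force()).round(1),round(r.read_clock(),2))
    if M>.245: break
print(r.read_clock(),r.read_gripper_width()); np.save("p.npy",np.r_[p,t])
```

```text
0.045 M 0.201 tau -0.2619 -0.2208 [-3.7 -4.3 10.3] 57.11
0.096 M 0.213 tau -0.2672 -0.2264 [-3.6 -4.3 10.2] 57.67
0.147 M 0.231 tau -0.2821 -0.2412 [-5.6 -4.  11.3] 58.24
0.198 M 0.234 tau -0.2938 -0.2532 [-5.4 -5.1 12.8] 58.81
0.249 M 0.255 tau -0.3073 -0.2668 [-5.4 -5.5 13.5] 59.38
59.375 23.085477871284116
```

Run:
```python
from b import *
*p,t=np.load("p.npy");p=np.array(p)
for i in range(2):
    for dt in(.045,.006): t+=dt; p[2]-=2.5*dt; turn_to(t,p,50)
    M=[]
    for _ in range(8): M.append(r.read_wrist_torque()[2]); r.pause(.008)
    M=np.mean(M); print(round(t,3),"M %.3f tau %.4f"%(M,r.read_tau()[6]),(Rz.T@r.read_contact_force()).round(1),round(r.read_clock(),2))
    if M>.28: break
r.grip(50,8); p[2]+=60; r.move_linear(S2W(p),120)
w=r.grab_frame("wrist");hs=cv2.cvtColor(w["color"],cv2.COLOR_RGB2HSV);d=w["depth"]
m=(hs[:,:,0]<18)&(hs[:,:,1]>100)&(d>0)&(d<300);m[:,:270]=0;m[:,380:]=0
v,u=np.nonzero(m);dm=np.median(d[m]);print(len(u),W2S(w["R"].T@(ray(w,u.mean(),v.mean())*dm-w["t"])),r.read_clock(),FT(4)[:3])
r.job_done()
```

```text
0.3 M 0.275 tau -0.2975 [-6.2 -5.8 14.9] 59.94
0.351 M 0.278 tau -0.2867 [-5.5 -5.8 15.6] 60.51
320 [-47.38345245   9.37698755  94.2272395 ] 61.825 [-0.45571721 -0.28329252 -0.03042121]
the job is handed in; nothing more can be done
```

The job is handed in at 61.8 s. The half is closed, the bolt is in the slot, and the knob was tightened to about 0.13 N m above its running torque (roughly 43 N by feel). The robot is clear of the clamp. Just before hand-in, the camera put the knob's dot well away from upright (x ≈ -47, earlier -33), but I did not check that reading, so the bolt's final angle is unconfirmed and no verdict was shown.

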